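Clear the jammed battery pack from the desk chute

TASK

The green battery pack has turned crossways in the sloping chute and is jammed under its two blue side lips. Push it back up the slope until it is clear of the lips, lift it out, and lay it flat inside the white tray, setting it down rather than dropping it. Leave the blue pack in the black tray where it is.

Things in the scene. Friction and masses are not known exactly. Their poses are not given: they have to be found in the camera images.
- pack_center (a point): Centre of the green battery pack to be freed: bar 26 x 100 x 26 mm (own x, y, z), 110 g. Its x points up the slope, y across the chute, z square to the bed. It starts at chute x = -40 mm with its ends 14 mm under the lips (4 mm gap), so cannot be lifted there; middle 72 mm open from above. About 2 N slides it up; it stays where left. Free when its centre is at chute x = 0 to 60 mm.
- chute: Fixed chute; origin on the desk under its middle, x horizontal uphill, y across, z up. Bed slopes 12 deg: top 45 mm high at x = 0; x = -105 (open low end) to 110 mm (stop 15 mm high). Walls 30 mm high, 34 mm off the middle line at the low end, evenly widening to 66 mm at x = 0, then straight. Blue lips 4 mm thick on the walls, x = -90 to -25 mm, 72 mm apart; open from above beyond.
- tray: The fixed white tray where the pack goes. Origin: centre of its underside, on the desk; z up. Inside it is 90 mm along x and 150 mm along y; floor 4 mm thick, rim 14 mm above the desk. A pack lying in it has its centre 17 mm above the desk.
- spare_center (a point): Centre of the blue battery pack, same size as the green one, lying in a black tray shaped like the white one. To be left alone.
Mind the look-alikes: they are no part of the job. Of the things shaped like the part that bears pack_center, the green one is meant.

How it is judged:
By the outcome, as a careful person would: the job done as asked, in the order asked, and still so for the second after the job is handed in, with the robot touching nothing.
It also fails if it takes over 54 s, if anything falls off the work surface, if the arm or the gripper's body presses on something with over 40 N, if the wrist force passes 120 N, or if a joint passes its speed limit or range.

ROBOT

A 6-joint arm with a two-finger parallel gripper is mounted at the origin on the work surface. World frame = base frame: x ahead of the robot, y to its left, z up, the work surface at z = 0. Lengths are in m, angles in rad, forces in N, time in s.
With the tool pointing down it reaches from about 0.35 to 0.775 m from the base axis. Payload 7.3 kg.
Tool frame: the origin (TCP) lies at the very end of the fingers, on their centre line; the grasp point (between the pads) lies 19 mm behind it (robot.hold_point_z is the distance from the TCP to the grasp point, in m); z points along the fingers, y is the direction in which the jaws open and shut (so a half turn about z gives the same grasp; the last joint's range is limited). The gripper opens to 92 mm and grips with 3 to 60 N. Pads are 19 mm wide; open, the fingers measure 130 mm over their backs; the gripper's body (75 mm by 190 mm) begins 47 mm behind the grasp point.
Start: joints at [1.15, 0.342, 1.524, -0, 1.275, -0.146], TCP at [0.142, 0.505, 0.227] pointing down, gripper open.
Joint ranges: [-2.53, 2.53], [-0.77, 2.02], [0.04, 2.7], [-1, 4.14], [0.28, 2.66], [-3.11, 3.11]. Speed limits (rad/s): [2.57, 2.57, 3.14, 3.14, 3.14, 3.14].

INTERFACE

Orientations are given as [roll, pitch, yaw] about the fixed x, y, z axes, in that order (R = Rz(yaw) Ry(pitch) Rx(roll)).
In Python, from cell import monitor, viewer, robot gives the robot as it stands.
- The arm moves only by the tool move_arm, never from a script. Its argument "deltas" is a list of rows, each an object of numbers: "x", "y", "z": the shift along the tool's x, y, z in m; "wx", "wy", "wz": the turn, a rotation vector about the tool's x, y, z in degrees; "hand": the opening, from 0 (shut) to 1 (fully open). In form: [{"x": .., "y": .., "z": .., "wx": .., "wy": .., "wz": .., "hand": ..}, ...]. A call has 1 to 8 rows; each row is the pose to reach, as a shift and turn from the pose commanded when the call began, along the tool's axes at that moment; what a row does not reach only later rows make up. A row lasts 1/8 s, in which the tool goes at most 62.5 mm and 10.7 degrees, less where a joint would pass 70% of its speed; a pose out of reach is approached as far as the arm can. A call with a gripper value outside its range is refused whole. The fingers move at their own pace and stop on an object; "grip_force" is the grip in N (left out, the last holds). Time passes only in rows, so rows that repeat a pose let the fingers close. It gives the time, the measured TCP pose, the force and the opening at its end, in the units of the state.
- monitor.observe(): the state, without advancing time (a new reading comes with each control period).
- viewer.read_camera(name): name is "side" or "top" or "wrist"; returns the picture (420x560x3 uint8, red, green, blue); there is no depth.
- viewer.camera_params(name): a dict with "camera_matrix" (3x3 intrinsics, pixels), "R" (3x3) and "t" (3): a world point X has camera coordinates R X + t. Camera axes: x right, y down, z forward; pixel columns grow to the right and rows downward; lengths in m; the calibration is good to about 2 mm. A picture is of the moment at which its call begins: read the wrist's pose just before it. camera_params takes no time and is no camera call; for the wrist camera it gives the pose at the moment of the call.
- robot.hand_in(): hands the job in, once; it reports no verdict.
The state is a dict: "time": time; "qpos": joint angles; "qvel": joint speeds; "joint_efforts": joint torques, N m; "tool_pos": TCP position; "tool_rot": TCP orientation; "contact_force": force on the tool from outside, world axes, zero at the start; "torque": the same for the moment, N m; "opening": finger opening in m.
Only numpy, scipy, OpenCV 4.12 (cv2) and the standard library are available. Lean on these libraries where they do the work, as an engineer would, in place of code of your own. Each camera call takes 0.05 s, during which the arm holds its last target. There are 200 camera calls.

## Working session

There is one attempt and no reset: what is moved stays moved. The work goes in short steps, Python scripts to look and compute and a tool call to move; the robot and the scene stay as the last step left them, time stands still between calls to the robot, and variables do not carry over. Pictures are saved under pics/ and viewed, about 8 in all and at most 12, crops included, and the job is handed in when it is done.

Besides the shell and the picture viewer there is one more tool, called after "Call:" as name([rows], argument=value, ...), one row to a line, values as JSON. move_arm: Moves the arm, as the interface text tells. Its arguments: {"type":"object","properties":{"deltas":{"type":"array","items":{"type":"object","properties":{"x":{"type":"number"},"y":{"type":"number"},"z":{"type":"number"},"wx":{"type":"number"},"wy":{"type":"number"},"wz":{"type":"number"},"hand":{"type":"number"}}}},"grip_force":{"type":"number"}},"required":["deltas"]}

```bash
mkdir -p pics; ls
python3 - <<'E'
from cell import monitor, viewer, robot
import cv2, numpy as np
s=monitor.observe(); print({k:np.round(v,3).tolist() for k,v in s.items()}, robot.hold_point_z)
ims=[]
for n in ("top","side"):
    im=viewer.read_camera(n); cv2.imwrite(f"pics/{n}0.png",im[:,:,::-1]); ims.append(im)
    p=viewer.camera_params(n); print(n,np.round(p["camera_matrix"],1).tolist(),np.round(p["R"],3).tolist(),np.round(p["t"],3).tolist())
E
```

```text
pics
{'time': 0.0, 'qpos': [1.15, 0.343, 1.525, -0.0, 1.275, -0.146], 'qvel': [-0.001, -0.0, 0.002, 0.0, 0.001, 0.0], 'joint_efforts': [-0.001, -43.124, -24.421, 0.072, 0.056, -0.0], 'tool_pos': [0.142, 0.505, 0.226], 'tool_rot': [-3.14, -0.0, 2.867], 'contact_force': [0.385, -0.508, 0.266], 'torque': [-0.053, -0.007, -0.023], 'opening': 0.092} 0.0188
top [[394.2, 0.0, 282.4], [0.0, 394.2, 202.9], [0.0, 0.0, 1.0]] [[0.054, -0.999, 0.003], [-0.972, -0.053, -0.229], [0.229, 0.01, -0.973]] [-0.073, 0.542, 0.845]
side [[498.6, 0.0, 276.9], [0.0, 498.6, 217.0], [0.0, 0.0, 1.0]] [[0.883, -0.47, -0.016], [-0.352, -0.639, -0.684], [0.311, 0.609, -0.729]] [-0.497, 0.2, 1.001]
```

View pics/top0.png

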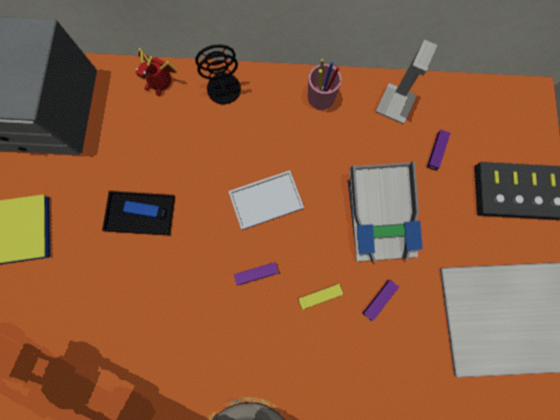

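View pics/side0.png

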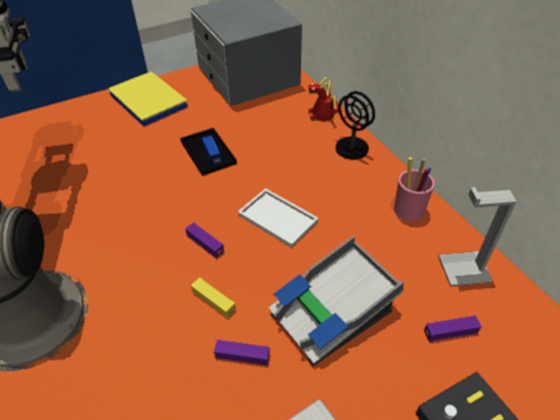

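The top view shows the green bar at (388,231), crossways in the chute between two blue lips at (366,239) and (413,236). The white tray is at (266,200). Look-alikes are the blue spare (141,209) in the black tray, the purple bars (257,273), (381,300) and (439,150), and the yellow bar (321,296). The green bar under the lips fits the description. I'll confirm it in a crop and measure.

```bash
cat > h.py <<'E'
import cv2, numpy as np
from cell import viewer
def ray(n,uv):
    p=viewer.camera_params(n); K,R,t=map(np.array,(p["camera_matrix"],p["R"],p["t"]))
    return -R.T@t, R.T@np.linalg.solve(K,[uv[0],uv[1],1.])
def on_z(n,uv,z):
    c,d=ray(n,uv); return c+d*(z-c[2])/d[2]
def tri(a,b):
    (c1,d1),(c2,d2)=ray("top",a),ray("side",b)
    s=np.linalg.lstsq(np.c_[d1,-d2],c2-c1,rcond=None)[0]
    p,q=c1+s[0]*d1,c2+s[1]*d2; return (p+q)/2,np.linalg.norm(p-q)
def blobs(im,lo,hi,amin=60):
    h=cv2.cvtColor(im,cv2.COLOR_RGB2HSV); m=cv2.inRange(h,np.array(lo),np.array(hi))
    cs,_=cv2.findContours(m,cv2.RETR_EXTERNAL,cv2.CHAIN_APPROX_NONE)
    return [c for c in cs if cv2.contourArea(c)>amin]
GREEN=((50,100,50),(85,255,255)); BLUE=((98,120,50),(122,255,255)); WHITE=((0,0,130),(180,70,255))
E
python3 - <<'E'
from h import *
for n in("top","side"):
    im=cv2.imread(f"pics/{n}0.png")[:,:,::-1].copy()
    for k,c in(("G",GREEN),("B",BLUE),("W",WHITE)):
        for b in blobs(im,*c):
            r=cv2.minAreaRect(b)
            if cv2.contourArea(b)>9000: continue
            print(n,k,cv2.contourArea(b),np.round(r[0],1),np.round(cv2.boxPoints(r),1).tolist())
t=cv2.imread("pics/top0.png")[150:275,335:435]; s=cv2.imread("pics/side0.png")[230:370,260:410]
t=cv2.resize(t,(400,500),interpolation=cv2.INTER_CUBIC); s=cv2.resize(s,(400,373),interpolation=cv2.INTER_CUBIC)
o=np.zeros((500,800,3),np.uint8); o[:,:400]=t; o[:373,400:]=s; cv2.imwrite("pics/crop1.png",o)
E
```

```text
top G 301.0 [388.7 230.5] [[372.79998779296875, 226.1999969482422], [403.8999938964844, 223.89999389648438], [404.6000061035156, 234.8000030517578], [373.6000061035156, 237.0]]
top B 375.0 [365.5 239. ] [[358.0, 225.0], [373.0, 225.0], [373.0, 253.0], [358.0, 253.0]]
top B 382.5 [412.5 235.2] [[403.79998779296875, 221.60000610351562], [419.0, 220.39999389648438], [421.20001220703125, 248.89999389648438], [406.0, 250.10000610351562]]
top B 407.0 [140.4 208.5] [[122.0, 212.0], [124.0999984741211, 199.1999969482422], [158.8000030517578, 205.0], [156.6999969482422, 217.8000030517578]]
top B 88.5 [ 46.5 226.5] [[45.0, 197.0], [48.0, 197.0], [48.0, 256.0], [45.0, 256.0]]
top W 564.0 [388.1 248.4] [[372.20001220703125, 238.1999969482422], [402.8999938964844, 236.6999969482422], [404.0, 258.5], [373.29998779296875, 260.1000061035156]]
top W 89.5 [356.4 241.8] [[343.29998779296875, 224.10000610351562], [354.3999938964844, 219.8000030517578], [369.5, 259.3999938964844], [358.3999938964844, 263.70001220703125]]
top W 2547.5 [265.8 199. ] [[227.8000030517578, 190.89999389648438], [290.5, 169.0],
[... 2898 characters left out ...]
.60000610351562], [517.0, 189.60000610351562], [515.5, 207.0]]
side W 169.5 [341.2  80.9] [[322.20001220703125, 72.5999984741211], [347.70001220703125, 61.29999923706055], [360.1000061035156, 89.30000305175781], [334.70001220703125, 100.5999984741211]]
side W 1547.0 [170.9  53.9] [[141.60000610351562, 44.400001525878906], [191.8000030517578, 31.399999618530273], [200.10000610351562, 63.400001525878906], [149.89999389648438, 76.4000015258789]]
side W 155.0 [295.2   5.8] [[278.0, 3.700000047683716], [288.3999938964844, -10.199999809265137], [312.3999938964844, 7.800000190734863], [302.0, 21.700000762939453]]
side W 1329.0 [170.5  14.5] [[133.0, 0.0], [208.0, 0.0], [208.0, 29.0], [133.0, 29.0]]
```

View pics/crop1.png

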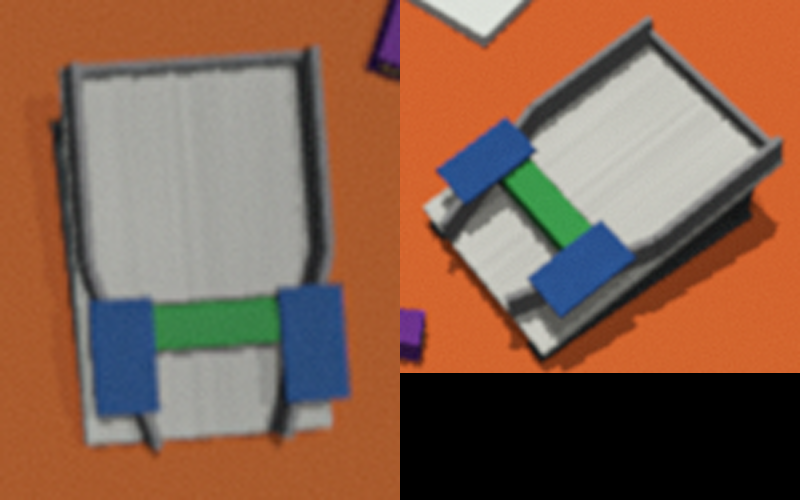

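The crop confirms it: the green bar lies across the chute with both ends under the blue lips, and the uphill end is open. Next I'll work out the poses.

Run:
```python
from h import *
def cen(n,col,near):
    im=cv2.imread(f"pics/{n}0.png")[:,:,::-1].copy()
    b=min(blobs(im,*col),key=lambda b:np.linalg.norm(np.array(cv2.minAreaRect(b)[0])-near))
    M=cv2.moments(b); return np.array([M['m10']/M['m00'],M['m01']/M['m00']]),b
L=tri(cen("top",BLUE,(365,239))[0],cen("side",BLUE,(293,290))[0])
R=tri(cen("top",BLUE,(412,235))[0],cen("side",BLUE,(328,330))[0])
G=tri(cen("top",GREEN,(388,230))[0],cen("side",GREEN,(314,306))[0])
for k,v in zip("LRG",(L,R,G)): print(k,np.round(v[0],4),round(v[1],4))
y=(L[0]-R[0])[:2]; print("lip dist",np.linalg.norm(y)); y/=np.linalg.norm(y); x=np.array([y[1],-y[0]])
print("yaw from lips",np.degrees(np.arctan2(x[1],x[0])))
for a,b,z in(((358,225),(358,253),.07),((419,220.4),(421.2,248.9),.07),((372.8,226.2),(403.9,223.9),.063),((373.6,237),(404.6,234.8),.063)):
    p,q=on_z("top",a,z),on_z("top",b,z); print(np.round(p,4),np.round(q,4),np.degrees(np.arctan2(*(p-q)[1::-1])))
W=cen("top",WHITE,(266,199)),cen("side",WHITE,(278,215))
print("tray tri",tri(W[0][0],W[1][0]))
for n,(c,b) in zip(("top","side"),W):
    for z in(.004,.014):
        P=np.array([on_z(n,p[0],z)[:2] for p in b])
        r=cv2.minAreaRect((P*1000).astype(np.float32)); print(n,z,np.round(r[0],1),np.round(r[1],1),r[2])
# chute bed outline corners top view (low corners and rear wall top corners)
for uv,z in(((335+88/4,150+443/4),.023),((335+332/4,150+425/4),.023),((335+70/4,150+68/4),.1),((335+313/4,150+50/4),.1)): print(np.round(on_z("top",uv,z),4))
```

```text
L [ 0.4728 -0.2357  0.0633] 0.0001
R [ 0.4861 -0.3421  0.0623] 0.0004
G [ 0.4925 -0.2875  0.0639] 0.0039
lip dist 0.10720752662912514
yaw from lips 7.111387416478344
[ 0.502 -0.217  0.07 ] [ 0.4389 -0.2176  0.07  ] 0.5817089653243237
[ 0.5202 -0.3549  0.07  ] [ 0.4557 -0.3582  0.07  ] 2.9001245886668134
[ 0.5024 -0.252   0.063 ] [ 0.5116 -0.3227  0.063 ] 97.3931229093222
[ 0.4777 -0.2538  0.063 ] [ 0.4866 -0.3239  0.063 ] 97.19180293007199
tray tri (array([ 0.56565211, -0.00137702,  0.007072  ]), np.float64(0.000371064782917433))
top 0.004 [567.3  -1.7] [102. 162.] 22.730600357055664
top 0.014 [564.9  -2.3] [100.9 160.3] 22.73060417175293
side 0.004 [567.3   4.8] [102.7 163.9] 22.700286865234375
side 0.014 [563.   -3.6] [101.5 162. ] 22.70029067993164
[ 0.4262 -0.2243  0.023 ]
[ 0.4444 -0.3666  0.023 ]
[ 0.6286 -0.1976  0.1   ]
[ 0.6469 -0.3349  0.1   ]
```

```bash
cat >> h.py <<'E'
from scipy.spatial.transform import Rotation as Ro
from cell import monitor
a=np.radians(7.2); s=np.radians(12)
UP=np.array([np.cos(s)*np.cos(a),np.cos(s)*np.sin(a),np.sin(s)])
NO=np.array([-np.sin(s)*np.cos(a),-np.sin(s)*np.sin(a),np.cos(s)])
PC=np.array([.4977,-.288,.050])   # pack centre estimate at start
def Rt(y,z): return np.c_[np.cross(y,z),y,z]
RC=Rt(UP,-NO)
b=np.radians(22.7); RT=Rt(np.array([np.cos(b),np.sin(b),0]),np.array([0,0,-1.]))
def go(p,R):
    o=monitor.observe(); R0=Ro.from_euler("xyz",o["tool_rot"]).as_matrix()
    print("d",np.round(R0.T@(p-o["tool_pos"]),4),"w",np.round(np.degrees(Ro.from_matrix(R0.T@R).as_rotvec()),1),"at",np.round(o["tool_pos"],4),"t",round(o["time"],2),"F",np.round(o["contact_force"],1),"open",round(float(o["opening"]),4))
E
python3 - <<'E'
from h import *
go(np.array([.42,.15,.227]),RC); go(PC+.12*NO,RC)
E
```

```text
d [-0.3636 -0.2663 -0.0006] w [-10.7  -7.   66.8] at [0.1423 0.505  0.2261] t 0.1 F [ 0.3 -0.2  0.3] open 0.0918
d [-0.5343 -0.6764  0.0596] w [-10.7  -7.   66.8] at [0.1423 0.505  0.2261] t 0.1 F [ 0.3 -0.2  0.3] open 0.0918
```

Call:
move_arm([
  {"x":-0.364,"y":-0.266,"z":0,"wx":-10.7,"wy":-7,"wz":66.8,"hand":0.62},
  {"x":-0.364,"y":-0.266,"z":0,"wx":-10.7,"wy":-7,"wz":66.8,"hand":0.62},
  {"x":-0.364,"y":-0.266,"z":0,"wx":-10.7,"wy":-7,"wz":66.8,"hand":0.62},
  {"x":-0.364,"y":-0.266,"z":0,"wx":-10.7,"wy":-7,"wz":66.8,"hand":0.62},
  {"x":-0.364,"y":-0.266,"z":0,"wx":-10.7,"wy":-7,"wz":66.8,"hand":0.62},
  {"x":-0.364,"y":-0.266,"z":0,"wx":-10.7,"wy":-7,"wz":66.8,"hand":0.62},
  {"x":-0.364,"y":-0.266,"z":0,"wx":-10.7,"wy":-7,"wz":66.8,"hand":0.62},
  {"x":-0.364,"y":-0.266,"z":0,"wx":-10.7,"wy":-7,"wz":66.8,"hand":0.62},
], grip_force=15)

```text
time: 1.1
tool_pos: [0.422, 0.1478, 0.2266]
tool_rot: [2.931, -0.001, 1.691]
contact_force: [0.1, 0.5, 0.0]
opening: 0.057
```

```bash
python3 -c "
from h import *
go(PC+.12*NO,RC)"
```

```text
d [-0.4419 -0.0145  0.057 ] w [ 0.1  0.  -0.3] at [0.422  0.1478 0.2266] t 1.1 F [0.1 0.5 0. ] open 0.057
```

Call:
move_arm([
  {"x":-0.06,"y":-0.002,"z":0.008},
  {"x":-0.12,"y":-0.004,"z":0.015},
  {"x":-0.18,"y":-0.006,"z":0.023},
  {"x":-0.24,"y":-0.008,"z":0.031},
  {"x":-0.3,"y":-0.01,"z":0.039},
  {"x":-0.36,"y":-0.012,"z":0.046},
  {"x":-0.42,"y":-0.014,"z":0.054},
  {"x":-0.442,"y":-0.0145,"z":0.057},
])

```text
schema error: expected keys x, y, z, wx, wy, wz, hand
```

Run:
```python
from h import *
im=viewer.read_camera("wrist"); cv2.imwrite("pics/w1.png",im[:,:,::-1])
go(PC+.12*NO,RC); go(PC-.008*NO,RC)
def onp(uv,p0):
    c,d=ray("wrist",uv); return c+d*((p0-c)@NO)/(d@NO)
X=np.cross(NO,UP)
for k,col,off in(("G",GREEN,.013),("B",BLUE,.021)):
    for b in blobs(im,*col,300):
        pts=[onp(p,PC+off*NO)-PC for p in cv2.boxPoints(cv2.minAreaRect(b))]
        print(k,cv2.contourArea(b),[(round(1000*(q@UP),1),round(1000*(q@X),1)) for q in pts])
```

```text
d [-0.4423 -0.0153  0.0568] w [ 0.1 -0.  -0.2] at [0.422  0.1482 0.2265] t 1.15 F [ 1.1  0.6 -0.6] open 0.0568
d [-0.4423 -0.0154  0.1848] w [ 0.1 -0.  -0.2] at [0.422  0.1482 0.2265] t 1.15 F [ 1.1  0.6 -0.6] open 0.0568
B 2521.5 [(np.float64(54.7), np.float64(535.6)), (np.float64(70.2), np.float64(602.5)), (np.float64(95.7), np.float64(596.8)), (np.float64(81.8), np.float64(529.2))]
```

View pics/w1.png

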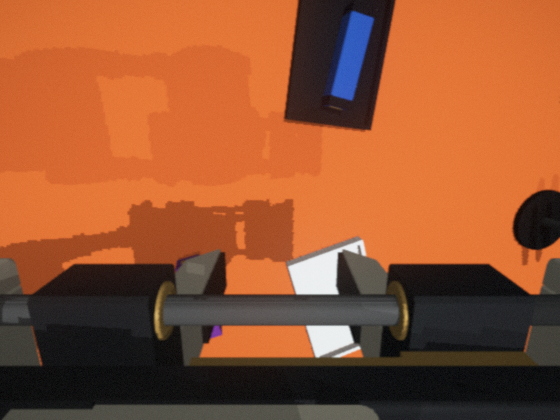

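The move was refused because every key is required. The picture, taken from the old pose, shows the blue spare at (352,55) and part of the white tray at (330,300).

Call:
move_arm([
  {"x":-0.06,"y":-0.002,"z":0.008,"wx":0,"wy":0,"wz":0,"hand":0.62},
  {"x":-0.12,"y":-0.004,"z":0.015,"wx":0,"wy":0,"wz":0,"hand":0.62},
  {"x":-0.18,"y":-0.006,"z":0.023,"wx":0,"wy":0,"wz":0,"hand":0.62},
  {"x":-0.24,"y":-0.008,"z":0.031,"wx":0,"wy":0,"wz":0,"hand":0.62},
  {"x":-0.3,"y":-0.01,"z":0.039,"wx":0,"wy":0,"wz":0,"hand":0.62},
  {"x":-0.36,"y":-0.012,"z":0.046,"wx":0,"wy":0,"wz":0,"hand":0.62},
  {"x":-0.42,"y":-0.014,"z":0.054,"wx":0,"wy":0,"wz":0,"hand":0.62},
  {"x":-0.442,"y":-0.015,"z":0.057,"wx":0,"wy":0,"wz":0,"hand":0.62},
])

```text
time: 2.15
tool_pos: [0.4737, -0.2894, 0.1663]
tool_rot: [2.932, -0.002, 1.696]
contact_force: [0.5, -0.1, -0.3]
opening: 0.057
```

Run:
```python
from h import *
im=viewer.read_camera("wrist"); cv2.imwrite("pics/w2.png",im[:,:,::-1])
go(PC+.12*NO,RC); go(PC-.008*NO,RC)
def onp(uv,p0):
    c,d=ray("wrist",uv); return c+d*((p0-c)@NO)/(d@NO)
X=np.cross(NO,UP)
for k,col,off in(("G",GREEN,.013),("B",BLUE,.021)):
    for b in blobs(im,*col,300):
        pts=[onp(p,PC+off*NO)-PC for p in cv2.boxPoints(cv2.minAreaRect(b))]
        print(k,cv2.contourArea(b),np.round([(1000*(q@UP),1000*(q@X)) for q in pts],1).tolist())
```

```text
d [-0.0004 -0.0006 -0.0014] w [ 0.  -0.1 -0.1] at [ 0.4738 -0.2906  0.1661] t 2.2 F [ 0.2 -1.5 -0.3] open 0.057
d [-0.0006 -0.0007  0.1266] w [ 0.  -0.1 -0.1] at [ 0.4738 -0.2906  0.1661] t 2.2 F [ 0.2 -1.5 -0.3] open 0.057
G 2400.0 [[-12.4, 34.6], [11.3, 34.6], [12.0, -38.2], [-13.5, -38.1]]
B 2740.0 [[-44.5, -35.4], [17.5, -35.6], [18.0, -70.9], [-46.2, -70.7]]
B 3829.5 [[-45.3, 70.7], [18.0, 70.7], [18.6, 35.9], [-47.2, 36.0]]
```

View pics/w2.png

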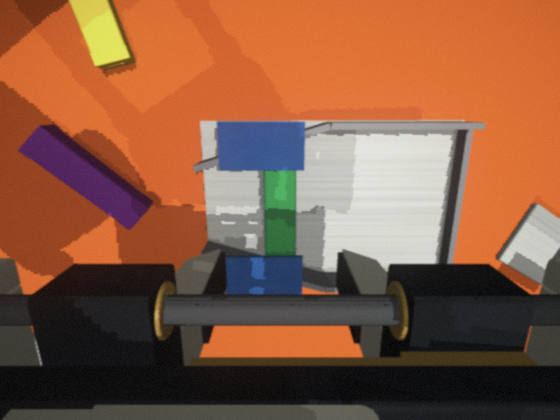

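The wrist view shows the green bar at (280,212) between the lips at (262,146) and (264,275). It is centred within 1 mm and aligned with the jaws, so I'll go down along the bed normal.

Call:
move_arm([
  {"x":0,"y":0,"z":0.03,"wx":0,"wy":0,"wz":0,"hand":0.62},
  {"x":0,"y":0,"z":0.06,"wx":0,"wy":0,"wz":0,"hand":0.62},
  {"x":0,"y":0,"z":0.085,"wx":0,"wy":0,"wz":0,"hand":0.62},
  {"x":0,"y":0,"z":0.1,"wx":0,"wy":0,"wz":0,"hand":0.62},
  {"x":0,"y":0,"z":0.11,"wx":0,"wy":0,"wz":0,"hand":0.62},
  {"x":0,"y":0,"z":0.118,"wx":0,"wy":0,"wz":0,"hand":0.62},
  {"x":0,"y":0,"z":0.124,"wx":0,"wy":0,"wz":0,"hand":0.62},
  {"x":0,"y":0,"z":0.126,"wx":0,"wy":0,"wz":0,"hand":0.62},
])

```text
time: 3.2
tool_pos: [0.4994, -0.2848, 0.044]
tool_rot: [2.931, -0.001, 1.696]
contact_force: [0.3, 0.6, -0.6]
opening: 0.0571
```

```bash
python3 -c "
from h import *
go(PC-.008*NO,RC)"
```

```text
d [-0.0029 -0.0008  0.0017] w [ 0.1 -0.1 -0. ] at [ 0.4994 -0.2848  0.044 ] t 3.2 F [ 0.3  0.6 -0.6] open 0.0571
```

Call:
move_arm([
  {"x":0,"y":0,"z":0,"wx":0,"wy":0,"wz":0,"hand":0.3},
  {"x":0,"y":0,"z":0,"wx":0,"wy":0,"wz":0,"hand":0.2},
  {"x":0,"y":0,"z":0,"wx":0,"wy":0,"wz":0,"hand":0.1},
  {"x":0,"y":0,"z":0,"wx":0,"wy":0,"wz":0,"hand":0.1},
  {"x":0,"y":0,"z":0,"wx":0,"wy":0,"wz":0,"hand":0.1},
  {"x":0,"y":0,"z":0,"wx":0,"wy":0,"wz":0,"hand":0.1},
], grip_force=20)

```text
time: 3.95
tool_pos: [0.4994, -0.2849, 0.0442]
tool_rot: [2.931, -0.001, 1.697]
contact_force: [-1.5, -0.1, 2.4]
opening: 0.0257
```

Gripped at 25.7 mm. Next I push it up the slope by 70 mm.

Call:
move_arm([
  {"x":0,"y":0.004,"z":0,"wx":0,"wy":0,"wz":0,"hand":0.1},
  {"x":0,"y":0.014,"z":0,"wx":0,"wy":0,"wz":0,"hand":0.1},
  {"x":0,"y":0.025,"z":0,"wx":0,"wy":0,"wz":0,"hand":0.1},
  {"x":0,"y":0.036,"z":0,"wx":0,"wy":0,"wz":0,"hand":0.1},
  {"x":0,"y":0.047,"z":0,"wx":0,"wy":0,"wz":0,"hand":0.1},
  {"x":0,"y":0.058,"z":0,"wx":0,"wy":0,"wz":0,"hand":0.1},
  {"x":0,"y":0.067,"z":0,"wx":0,"wy":0,"wz":0,"hand":0.1},
  {"x":0,"y":0.07,"z":0,"wx":0,"wy":0,"wz":0,"hand":0.1},
])

```text
time: 4.95
tool_pos: [0.5675, -0.2761, 0.0588]
tool_rot: [2.931, -0.001, 1.697]
contact_force: [-6.9, -1.4, 6.0]
opening: 0.0254
```

Run:
```python
from h import *
t=viewer.read_camera("top"); w=viewer.read_camera("wrist")
o=np.zeros((420,800,3),np.uint8); o[:, :320]=cv2.resize(t[140:270,335:434],(320,420)); o[:360,320:]=cv2.resize(w,(480,360)); cv2.imwrite("pics/slid.png",o[:,:,::-1])
go(PC-.008*NO+.07*UP,RC)
```

```text
d [-0.003  -0.0013  0.0019] w [ 0.1 -0.1  0. ] at [ 0.5677 -0.2762  0.0589] t 5.05 F [-1.8 -0.1  3.7] open 0.026
```

View pics/slid.png

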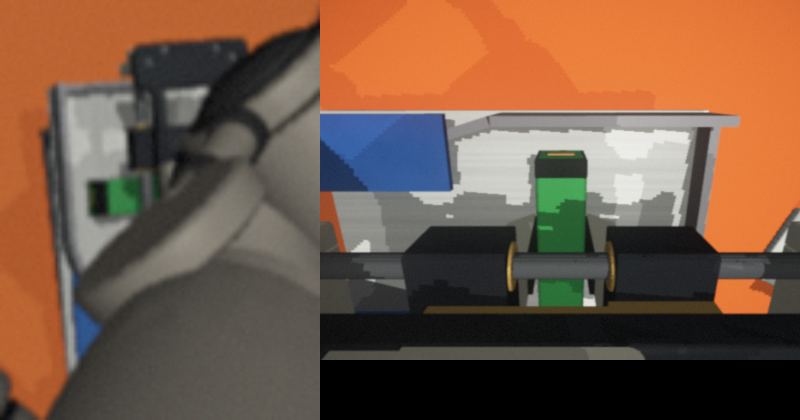

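The pack is fully uphill of the lips, with the wrist-crop lip edge at column 450 and the pack at 537–587. It is held square, so I'll lift it along the bed normal.

Call:
move_arm([
  {"x":0,"y":0,"z":-0.005,"wx":0,"wy":0,"wz":0,"hand":0.1},
  {"x":0,"y":0,"z":-0.02,"wx":0,"wy":0,"wz":0,"hand":0.1},
  {"x":0,"y":0,"z":-0.04,"wx":0,"wy":0,"wz":0,"hand":0.1},
  {"x":0,"y":0,"z":-0.06,"wx":0,"wy":0,"wz":0,"hand":0.1},
  {"x":0,"y":0,"z":-0.08,"wx":0,"wy":0,"wz":0,"hand":0.1},
  {"x":0,"y":0,"z":-0.1,"wx":0,"wy":0,"wz":0,"hand":0.1},
  {"x":0,"y":0,"z":-0.115,"wx":0,"wy":0,"wz":0,"hand":0.1},
  {"x":0,"y":0,"z":-0.12,"wx":0,"wy":0,"wz":0,"hand":0.1},
])

```text
time: 6.05
tool_pos: [0.5426, -0.2798, 0.1775]
tool_rot: [2.929, 0.0, 1.696]
contact_force: [0.4, -0.5, -1.5]
opening: 0.0256
```

Run:
```python
from h import *
go(np.array([.566,-.0015,.15]),RT)
```

```text
d [0.2732 0.051  0.0391] w [ 12.1   1.7 -15.5] at [ 0.5426 -0.2798  0.1775] t 6.05 F [ 0.4 -0.5 -1.5] open 0.0256
```

Call:
move_arm([
  {"x":0.02,"y":0.004,"z":0,"wx":1,"wy":0,"wz":-1,"hand":0.1},
  {"x":0.06,"y":0.011,"z":0.005,"wx":3,"wy":0.4,"wz":-4,"hand":0.1},
  {"x":0.105,"y":0.02,"z":0.012,"wx":5,"wy":0.7,"wz":-6.5,"hand":0.1},
  {"x":0.15,"y":0.028,"z":0.02,"wx":7,"wy":1,"wz":-9,"hand":0.1},
  {"x":0.195,"y":0.037,"z":0.028,"wx":9,"wy":1.3,"wz":-11.5,"hand":0.1},
  {"x":0.235,"y":0.044,"z":0.034,"wx":11,"wy":1.5,"wz":-14,"hand":0.1},
  {"x":0.264,"y":0.049,"z":0.038,"wx":12,"wy":1.7,"wz":-15.3,"hand":0.1},
  {"x":0.273,"y":0.051,"z":0.039,"wx":12.1,"wy":1.7,"wz":-15.5,"hand":0.1},
])

```text
time: 7.05
tool_pos: [0.5656, 0.0005, 0.1482]
tool_rot: [-3.139, -0.003, 1.971]
contact_force: [-0.6, -0.1, -0.8]
opening: 0.0254
```

Run:
```python
from h import *
sd=viewer.read_camera("side"); w=viewer.read_camera("wrist")
o=np.zeros((420,800,3),np.uint8); o[:, :400]=cv2.resize(sd[100:310,150:350],(400,420)); o[:300,400:]=cv2.resize(w,(400,300)); cv2.imwrite("pics/abv.png",o[:,:,::-1])
go(np.array([.566,-.0015,.009]),RT)
```

```text
d [-0.0012  0.0003  0.1395] w [-0.1 -0.2  0.1] at [ 0.5657 -0.0008  0.1485] t 7.15 F [ 0.2 -0.3 -0.3] open 0.026
```

View pics/abv.png

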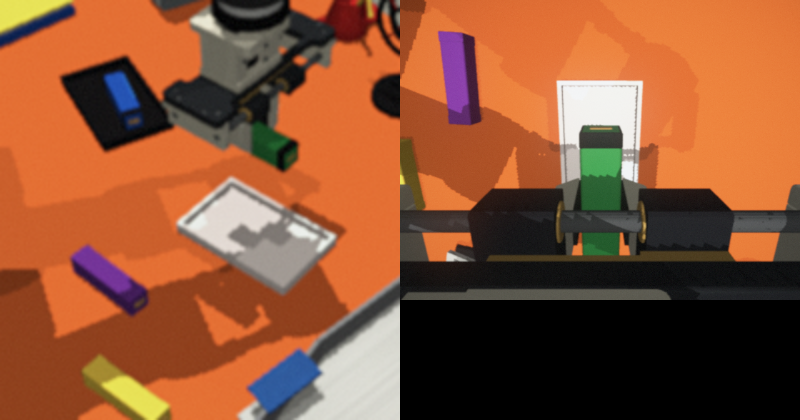

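The pack is level, aligned and centred over the tray (wrist crop: tray at columns 557–643, pack at 580–622). I'll lower it to just above the floor, then go in small steps while watching the force.

Call:
move_arm([
  {"x":0,"y":0,"z":0.02,"wx":0,"wy":0,"wz":0,"hand":0.1},
  {"x":0,"y":0,"z":0.045,"wx":0,"wy":0,"wz":0,"hand":0.1},
  {"x":0,"y":0,"z":0.07,"wx":0,"wy":0,"wz":0,"hand":0.1},
  {"x":0,"y":0,"z":0.09,"wx":0,"wy":0,"wz":0,"hand":0.1},
  {"x":0,"y":0,"z":0.108,"wx":0,"wy":0,"wz":0,"hand":0.1},
  {"x":0,"y":0,"z":0.12,"wx":0,"wy":0,"wz":0,"hand":0.1},
  {"x":0,"y":0,"z":0.129,"wx":0,"wy":0,"wz":0,"hand":0.1},
  {"x":0,"y":0,"z":0.132,"wx":0,"wy":0,"wz":0,"hand":0.1},
])

```text
time: 8.15
tool_pos: [0.5655, -0.0015, 0.0167]
tool_rot: [-3.14, -0.003, 1.968]
contact_force: [-0.0, -0.1, 0.1]
opening: 0.026
```

Call:
move_arm([
  {"x":0,"y":0,"z":0.001,"wx":0,"wy":0,"wz":0,"hand":0.1},
  {"x":0,"y":0,"z":0.002,"wx":0,"wy":0,"wz":0,"hand":0.1},
  {"x":0,"y":0,"z":0.002,"wx":0,"wy":0,"wz":0,"hand":0.1},
])

```text
time: 8.52
tool_pos: [0.5657, -0.0011, 0.0152]
tool_rot: [-3.141, -0.002, 1.968]
contact_force: [-0.9, -0.2, -0.2]
opening: 0.0259
```

Call:
move_arm([
  {"x":0,"y":0,"z":0.001,"wx":0,"wy":0,"wz":0,"hand":0.1},
  {"x":0,"y":0,"z":0.002,"wx":0,"wy":0,"wz":0,"hand":0.1},
  {"x":0,"y":0,"z":0.002,"wx":0,"wy":0,"wz":0,"hand":0.1},
])

```text
time: 8.9
tool_pos: [0.5654, -0.0011, 0.0128]
tool_rot: [-3.14, -0.003, 1.968]
contact_force: [0.2, -0.5, 0.1]
opening: 0.026
```

Call:
move_arm([
  {"x":0,"y":0,"z":0.001,"wx":0,"wy":0,"wz":0,"hand":0.1},
  {"x":0,"y":0,"z":0.001,"wx":0,"wy":0,"wz":0,"hand":0.1},
  {"x":0,"y":0,"z":0.001,"wx":0,"wy":0,"wz":0,"hand":0.1},
])

```text
time: 9.28
tool_pos: [0.5655, -0.0011, 0.0119]
tool_rot: [-3.14, -0.003, 1.968]
contact_force: [-0.1, -0.6, -2.0]
opening: 0.0257
```

Call:
move_arm([
  {"x":0,"y":0,"z":0.001,"wx":0,"wy":0,"wz":0,"hand":0.1},
  {"x":0,"y":0,"z":0.001,"wx":0,"wy":0,"wz":0,"hand":0.1},
  {"x":0,"y":0,"z":0.001,"wx":0,"wy":0,"wz":0,"hand":0.1},
])

```text
time: 9.65
tool_pos: [0.5656, -0.0011, 0.0112]
tool_rot: [-3.141, -0.002, 1.968]
contact_force: [-1.9, 0.0, 2.7]
opening: 0.0261
```

```bash
python3 -c "
from h import *
go(np.array([.566,-.0015,.009]),RT)"
```

```text
d [-0.0005  0.0002  0.0022] w [-0.1 -0.1  0.1] at [ 0.5656 -0.0011  0.0112] t 9.65 F [-1.9  0.   2.7] open 0.0261
```

Call:
move_arm([
  {"x":0,"y":0,"z":0.001,"wx":0,"wy":0,"wz":0,"hand":0.1},
  {"x":0,"y":0,"z":0.001,"wx":0,"wy":0,"wz":0,"hand":0.1},
  {"x":0,"y":0,"z":0.001,"wx":0,"wy":0,"wz":0,"hand":0.1},
])

```text
time: 10.02
tool_pos: [0.5656, -0.0011, 0.0111]
tool_rot: [-3.141, -0.002, 1.968]
contact_force: [-4.2, -0.1, 11.9]
opening: 0.0257
```

It is on the floor: 12 N upward, and the height stopped changing. I'll open the fingers partway so they stay inside the rim, then retreat straight up.

Call:
move_arm([
  {"x":0,"y":0,"z":-0.001,"wx":0,"wy":0,"wz":0,"hand":0.1},
  {"x":0,"y":0,"z":-0.001,"wx":0,"wy":0,"wz":0,"hand":0.3},
  {"x":0,"y":0,"z":-0.001,"wx":0,"wy":0,"wz":0,"hand":0.36},
  {"x":0,"y":0,"z":-0.001,"wx":0,"wy":0,"wz":0,"hand":0.4},
  {"x":0,"y":0,"z":-0.001,"wx":0,"wy":0,"wz":0,"hand":0.42},
  {"x":0,"y":0,"z":-0.001,"wx":0,"wy":0,"wz":0,"hand":0.42},
])

```text
time: 10.78
tool_pos: [0.5655, -0.0011, 0.0109]
tool_rot: [-3.14, -0.003, 1.968]
contact_force: [-0.0, 0.5, -0.0]
opening: 0.0386
```

Call:
move_arm([
  {"x":0,"y":0,"z":-0.005,"wx":0,"wy":0,"wz":0,"hand":0.42},
  {"x":0,"y":0,"z":-0.015,"wx":0,"wy":0,"wz":0,"hand":0.42},
  {"x":0,"y":0,"z":-0.03,"wx":0,"wy":0,"wz":0,"hand":0.42},
  {"x":0,"y":0,"z":-0.05,"wx":0,"wy":0,"wz":0,"hand":0.42},
  {"x":0,"y":0,"z":-0.08,"wx":0,"wy":0,"wz":0,"hand":0.42},
  {"x":0,"y":0,"z":-0.12,"wx":0,"wy":0,"wz":0,"hand":0.42},
  {"x":0,"y":0,"z":-0.16,"wx":0,"wy":0,"wz":0,"hand":0.42},
  {"x":0,"y":0,"z":-0.18,"wx":0,"wy":0,"wz":0,"hand":0.42},
])

```text
time: 11.78
tool_pos: [0.5667, -0.0015, 0.1948]
tool_rot: [3.139, -0.0, 1.968]
contact_force: [-0.2, 0.7, -0.2]
opening: 0.0389
```

Run:
```python
from h import *
sd=viewer.read_camera("side"); w=viewer.read_camera("wrist")
o=np.zeros((420,800,3),np.uint8); o[:, :400]=cv2.resize(sd[100:310,150:350],(400,420)); o[:300,400:]=cv2.resize(w,(400,300)); cv2.imwrite("pics/end.png",o[:,:,::-1])
go(np.array([.566,-.0015,.009]),RT)
for b in blobs(sd,*GREEN): print("green",[np.round(on_z("side",p,.03)[:2],3).tolist() for p in cv2.boxPoints(cv2.minAreaRect(b))])
```

```text
d [ 0.0007 -0.0019  0.1856] w [0.3 0.  0.1] at [ 0.5672 -0.0016  0.1946] t 11.88 F [-0.3 -0.2 -2. ] open 0.0386
green [[0.526, 0.018], [0.556, 0.044], [0.589, -0.035], [0.559, -0.059]]
```

View pics/end.png

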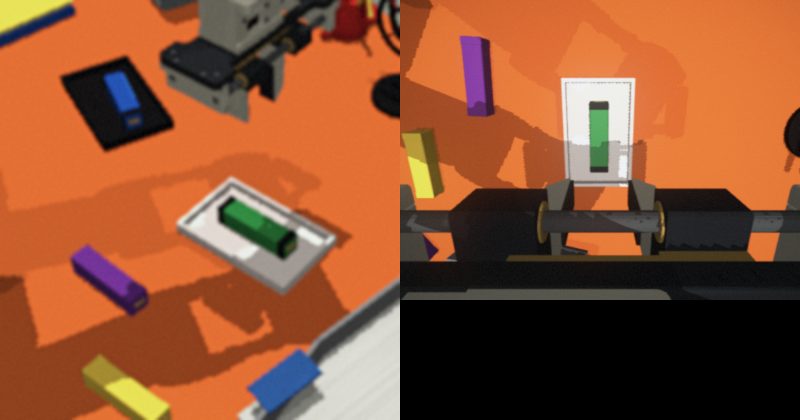

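The green pack lies flat inside the white tray (side crop (258,228), wrist crop (598,137)). The blue spare is untouched and the gripper is clear.

```bash
python3 -c "
from cell import robot
print(robot.hand_in())"
```

```text
the job is handed in; nothing more can be done
None
```

The green battery pack is out of the chute and lying flat in the white tray. I handed the job in at about 12 s on the robot's clock.

I gripped the pack across its middle between the lips, pushed it about 70 mm up the slope and lifted it square to the bed. I lowered it in 1–2 mm steps to about 12 N of floor contact, released it, and backed straight up.

- **Last pictures:** the pack sits well inside the rim, the gripper is clear, and the blue pack still lies in the black tray.
- **Forces:** none of the forces I read came near the limits.
- **Problems:** one move call was refused because keys were missing, and nothing moved. TCP readings differed from the commanded pose by up to about 3 mm in the chute, with no effect on the result.

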